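# Shut the spectroscope's lamp cover and hold a stone cell in the beam

### The job

Make the bench spectroscope ready for a reading of the green stone: press the lamp house's open cover down until its catch holds it shut and let go of it, then take the cell with the green stopper by its two frosted faces only (no finger on a clear face), and hold it upright in the light path, midway between the lamp nose and the slit of the spectroscope, with the green stone on the beam axis and the light going squarely in and out through the clear faces. Finish while still holding it there, steady and touching nothing else; leave the other cells and the tools on the bench where they are.

Things in the scene. Friction and masses are not known exactly. Their poses are not given: they have to be found in the camera images.
- spectroscope: Fixed bench spectroscope, place and yaw vary. Dark base plate 130 mm (x) by 360 mm (y -170 to +190), top 12 mm over the bench. Origin on the bench under the middle of the light gap; x away from the robot, y along the light path towards the lamp. Light-grey lamp house: x -55 to +55, y +85 to +185, rim 120 mm over the bench, hinged cover on top.
- beam (a point): Point on the beam axis midway between lamp nose and slit, 85 mm above the bench, over the spectroscope's origin; axes as spectroscope, the light runs along y. The gap is 84 mm long and free above.
- lamp_nose (a point): Centre of the lit lens at the end of the black lamp nose, y = +42 mm on the beam axis. The nose, 32 mm in diameter with a 40 mm aluminium ring, reaches from here to the lamp house.
- slit (a point): Slit at the end of the black spectroscope tube, y = -42 mm on the beam axis. The tube is 20 mm in diameter (aluminium slit ring 25 mm), from y = -68 on up to 32 mm, and ends at y = -175 mm in a rubber eyecup.
- cover (a joint): Hinge of the lamp-house cover, rad: 0 shut, grows as its free edge rises. Starts at 0.5 to 0.9; stiff hinge, stays where left (1 N at the pad moves it). From 0.11 rad down a bead in its lip must be pushed over a sprung ball in the front wall (about 7 N down on the pad); below 0.04 rad the ball snaps it to 0 and holds it shut. A hard stop is at 0.
- cover_hinge (a point): Middle of the hinge line, at the far (+x) top edge of the lamp house: x = +52, y = +135 mm in the spectroscope's frame, 120 mm above the bench, level with the shut cover's underside. The line runs along the spectroscope's y. The light-grey cover reaches 115 mm from it towards -x, is 100 mm wide, 5 mm thick, with a 16 mm lip under the free edge.
- cover_pad (a point): Middle of the black grooved rubber pad (22 by 50 mm) on top of the cover, where it is pressed: 95 mm from the hinge line along the cover, 6 mm above its underside. Moves with the cover; its z axis stands square on the cover.
- cell: The cell to measure: closed glass cuvette, 20 to 55 g, green stopper and stone. 30 mm long (x), 20 mm wide (y), 45 mm high; the 26 by 16 mm stopper stands 5 mm higher. The long sides (normals +y, -y; white) are the frosted faces, 20 mm apart: grip there. The short ends (+x, -x) are the clear windows, light passes along x. Origin centre of underside, z up; stands on the tray, yaw varies.
- cell_stone (a point): The stone in the middle of the green cell, 24 mm above its underside; axes as cell. (Of the cell's parts, cell_c0 and cell_c1 are the frosted faces, cell_c2 and cell_c3 the clear ones.)
- tray: Fixed dark wooden tray 220 mm (x) by 100 mm (y) with blue felt, felt 6 mm and rim 10 mm above the bench; origin at the centre of its underside. Three cells stand in a row along its x, about 68 mm apart, in any order.
- cell_red: Same cell with a red stopper and stone, on the tray. Not to be moved.
- cell_blue: Same cell with a blue stopper and stone, on the tray. Not to be moved.
- loupe: Folding loupe, black case and steel lens, about 58 by 25 by 14 mm. Bystander.
- tweezers: Steel tweezers, 135 mm long, 8 mm high. Bystander.
- cuff: Brass cuff blank, a ring 64 mm across and 28 mm high. Bystander.
- ring_band: Steel finger ring, 23 mm across, 12 mm high. Bystander.
- ring_clamp: Wooden ring clamp, 130 by 26 by 26 mm. Bystander.
- hammer: Small hammer, 220 mm long. Bystander.
Things that resemble listed ones, but are neither listed nor needed, are in the scene too. What is shaped like the cell but yellow is not meant.

How it is judged:
On the way, in this order (a step that is already met when the one before it is completed fails the run):
1. the cover is shut behind its catch and let go (value of joint cover below 0.03 rad and contact force between each of the fingers, the arm and cover below 0.1 N), for 0.2 s.
2. the green cell is lifted off the tray by its frosted faces (height (world z) of cell above 0.03 m and contact force between the fingers and cell_c0 above 1 N and contact force between the fingers and cell_c1 above 1 N), for 0.2 s.
At the end, for the whole second after the job is handed in: Cover shut (below 0.03 rad). Green cell held still by both frosted faces, clear of the spectroscope: stone within 5 mm sideways and 6 mm in height of the beam axis and 12 mm of mid-gap along it, upright within 0.12 rad, clear faces square to the beam within 0.14 rad (value of joint cover below 0.03 rad and contact force between the fingers and cell_c0 above 1 N and contact force between the fingers and cell_c1 above 1 N and x of cell_stone in the frame of beam between -0.005 and 0.005 m and z of cell_stone in the frame of beam between -0.006 and 0.006 m and y of cell_stone in the frame of beam between -0.012 and 0.012 m and angle between the x axis of cell and the y axis of spectroscope, either way round below 0.14 rad and angle between cell's own z axis and vertical below 0.12 rad and linear speed of cell below 0.02 m/s and contact force between cell and spectroscope below 0.05 N); the arm keeps its last pose, push and grip.
It fails at once if a finger touched a clear face of the green cell (contact force between the fingers and cell_c2 above 0.3 N or contact force between the fingers and cell_c3 above 0.3 N).
It fails at once if another cell or a tool on the bench was moved more than 15 mm (distance of any of cell_red, cell_blue, loupe, tweezers, cuff, ring_band, ring_clamp, hammer from where it was at the start of the episode above 0.015 m).
It also fails if it takes over 51 s, if anything falls off the work surface, if the arm or the gripper's body presses on something with over 40 N, if the wrist force passes 120 N, or if a joint passes its speed limit or range.

### The arm

A 6-joint arm with a two-finger parallel gripper is mounted at the origin on the work surface. World frame = base frame: x ahead of the robot, y to its left, z up, the work surface at z = 0. Lengths are in m, angles in rad, forces in N, time in s.
With the tool pointing down it reaches from about 0.4 to 0.925 m from the base axis. Payload 12.5 kg.
Tool frame: the origin (TCP) lies between the finger pads; the fingertips stand 14 mm ahead of it and the grasp point (between the pads) lies 5 mm behind it; z points along the fingers, y is the line along which they close (so a half turn about z gives the same grasp; the last joint's range is limited). The gripper opens to 95 mm and grips with 3 to 60 N. Pads are 20 mm wide; open, the fingers measure 119 mm over their backs; the gripper's body (75 mm by 180 mm) begins 59 mm behind the grasp point.
Start: joints at [1.213, 0.491, 1.559, -0, 1.092, -0.106], TCP at [0.156, 0.605, 0.229] pointing down, gripper open.
Joint ranges: [-3.1, 3.1], [-0.84, 2.19], [0.05, 2.79], [-1.13, 4.28], [0.06, 2.93], [-2.69, 2.69]. Speed limits (rad/s): [2.22, 2.22, 2.79, 3.14, 3.14, 3.14].

### API

Orientations are given as a unit quaternion [x, y, z, w].
In Python, from plant import r gives the robot as it stands.
- The arm moves only by the shell command python3 -m jog 'ROWS' [OPENING] [FORCE]. ROWS is a JSON object of lists of equal length, an entry for each row: "translation": the shift along the world's x, y, z in units of 500 mm (1.0 is 500 mm), a list of three; "turn": the turn about the world's z in units of 90 degrees (1.0 is 90 degrees). In form: {"translation": [[x, y, z], ...], "turn": [turn, ...]}. A call has 1 to 12 rows; each row is the pose to reach, as a shift and turn from the pose commanded when the call began; what a row does not reach only later rows make up. A row lasts 1/10 s, in which the tool goes at most 50 mm and 8.59 degrees, less where a joint would pass 70% of its speed; a pose out of reach is approached as far as the arm can. A call with a number of a shift or a turn outside -1 to 1 is refused whole. A call with a gripper value outside its range is refused whole. OPENING is the closure in counts, from 0 (fully open) to 255 (shut), set as the call begins (- or left out, the last holds). The fingers move at their own pace and stop on an object; FORCE is the grip in N (left out, the last holds). Time passes only in rows, so rows that repeat a pose let the fingers close. It gives the time, the measured TCP pose, the force, the opening and the grip force at its end, in the units of the state.
- r.state(): the state, without advancing time (a new reading comes with each control period).
- r.capture(name): name is "scene" or "side" or "wrist"; returns the picture (420x560x3 uint8, red, green, blue); there is no depth.
- r.camera_model(name): a dict with "fx", "fy", "cx", "cy" (pixels), "xyz" and "attitude" of the camera in the world; the wrist camera has in their place "mount" (4x4, takes a point from camera to tool coordinates, whose origin is the TCP and whose axes are the flange's). Camera axes: x right, y down, z forward; pixel columns grow to the right and rows downward; lengths in m; the calibration is good to about 2 mm. A picture is of the moment at which its call begins: read the wrist's pose just before it. camera_model takes no time and is no camera call.
- r.hand_in(): hands the job in; it is judged then, once.
The state is a dict: "clock": time; "joints": joint angles; "qvel": joint speeds; "effort": joint torques, N m; "ee_pos": TCP position; "orientation": TCP orientation; "contact_force": force on the tool from outside, world axes, zero at the start; "ft_torque": the same for the moment, N m; "grip_width": opening from 0.0 (shut) to 1.0 (fully open); "grasp_force": force on a finger pad.
Only numpy, scipy, OpenCV 4.12 (cv2) and the standard library are available. Lean on these libraries where they do the work, as an engineer would, in place of code of your own. Each camera call takes 0.05 s, during which the arm holds its last target. There are 200 camera calls.

## Working session

There is one attempt and no reset: what is moved stays moved. The work goes in short steps, Python scripts to look and compute and a shell command to move; the robot and the scene stay as the last step left them, time stands still between calls to the robot, and variables do not carry over. Pictures are saved under pics/ and viewed, at most 10 in all, crops included, and the job is handed in when it is done.

```bash
mkdir -p pics && ls && python3 - <<'E'
from plant import r
import cv2, numpy as np
s=r.state();print(s)
for n in ("scene","side"):
    im=r.capture(n);cv2.imwrite(f"pics/{n}0.png",im[:,:,::-1])
    print(n,r.camera_model(n))
print(r.camera_model("wrist"))
E
```

```text
pics
{'clock': 0.0, 'joints': array([ 1.21342571e+00,  4.91539611e-01,  1.55945791e+00, -6.05459282e-06,
        1.09174150e+00, -1.05572572e-01]), 'qvel': array([ 0.00079338,  0.0007587 ,  0.00096052, -0.00139867, -0.00046112,
        0.00085378]), 'effort': array([-2.89218202e-03, -6.12637353e+01, -2.58177620e+01,  6.91901240e-02,
        4.83259920e-02, -1.25395986e-04]), 'ee_pos': array([0.15559298, 0.60507097, 0.22807123]), 'orientation': array([ 1.25565286e-01,  9.92085193e-01, -5.58514943e-04, -1.28880527e-04]), 'contact_force': array([ 0.85866759, -0.23629324, -0.11382227]), 'ft_torque': array([-0.07446678,  0.00687363, -0.00903747]), 'grasp_force': 0.0, 'grip_width': 1.0035729970655953}
scene {'fx': 528.1796777811879, 'fy': 528.1796777811879, 'cx': 280.09047939160956, 'cy': 202.2525593789172, 'xyz': array([ 1.4720999 , -0.63329803,  1.07216881]), 'attitude': array([ 0.79860908,  0.44450683, -0.18851587, -0.35930348])}
side {'fx': 454.714718328523, 'fy': 454.714718328523, 'cx': 280.94241337618934, 'cy': 205.87659887440168, 'xyz': array([ 0.2154604 , -0.98374509,  0.7474972 ]), 'attitude': array([ 0.86241595, -0.14175201,  0.07476829, -0.48016123])}
{'fx': 361.9244564578929, 'fy': 361.9244564578929, 'cx': 274.6826825071368, 'cy': 207.21425254696985, 'mount': array([[ 8.19861605e-04, -9.71314368e-01, -2.37797657e-01,
         6.56336914e-02],
       [ 9.99999664e-01,  7.96939817e-04,  1.92526013e-04,
        -1.01257936e-03],
       [ 2.50713830e-06, -2.37797734e-01,  9.71314695e-01,
        -1.55697900e-01],
       [ 0.00000000e+00,  0.00000000e+00,  0.00000000e+00,
         1.00000000e+00]])}
```

View pics/scene0.png

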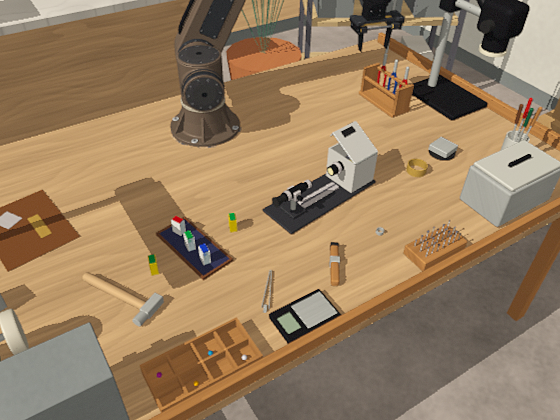

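View pics/side0.png

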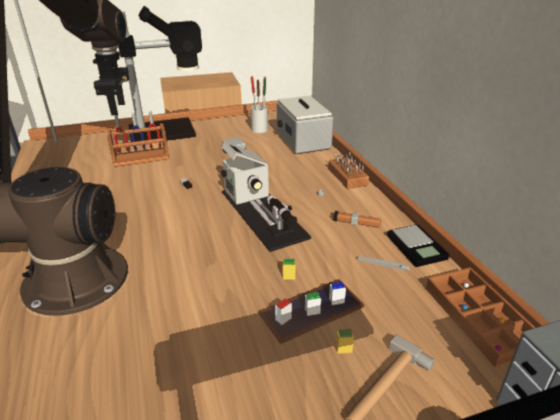

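Scene: the spectroscope is at about (320,185) with the lamp house at (352,160). The tray is at (195,247), with the green cell in the middle at (189,241), and two yellow decoys stand at (233,222) and (153,265). I'll zoom in for the corners.

```bash
cat > h.py <<'E'
import numpy as np, cv2
from scipy.spatial.transform import Rotation as R
from plant import r
def cam(n,st=None):
    m=r.camera_model(n)
    if n=="wrist":
        T=np.eye(4);T[:3,:3]=R.from_quat(st["orientation"]).as_matrix();T[:3,3]=st["ee_pos"]
        T=T@m["mount"];Rm,t=T[:3,:3],T[:3,3]
    else: Rm,t=R.from_quat(m["attitude"]).as_matrix(),m["xyz"]
    return m,Rm,t
def proj(c,P):
    m,Rm,t=c;p=(np.atleast_2d(P)-t)@Rm
    return np.c_[m["fx"]*p[:,0]/p[:,2]+m["cx"],m["fy"]*p[:,1]/p[:,2]+m["cy"]]
def onz(c,uv,z):
    m,Rm,t=c;uv=np.atleast_2d(uv)
    d=np.c_[(uv[:,0]-m["cx"])/m["fx"],(uv[:,1]-m["cy"])/m["fy"],np.ones(len(uv))]@Rm.T
    return t+d*((z-t[2])/d[:,2])[:,None]
E
python3 - <<'E'
import cv2
im=cv2.imread("pics/scene0.png");c=im[115:275,150:390]
cv2.imwrite("pics/sceneA.png",cv2.resize(c,None,fx=3.3333,fy=3.3333,interpolation=cv2.INTER_CUBIC))
im=cv2.imread("pics/side0.png");c=im[135:345,210:370]
cv2.imwrite("pics/sideA.png",cv2.resize(c,None,fx=2.8,fy=2.8,interpolation=cv2.INTER_CUBIC))
E
```

```text
(no output)
```

View pics/sceneA.png

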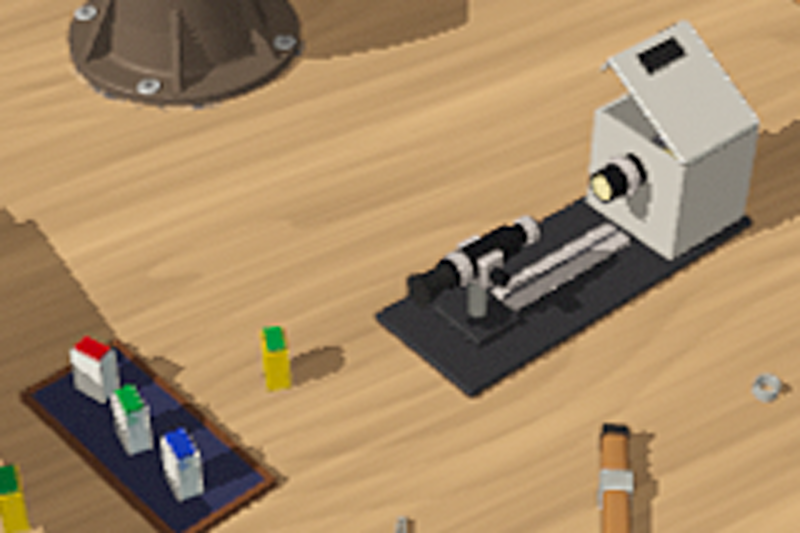

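View pics/sideA.png

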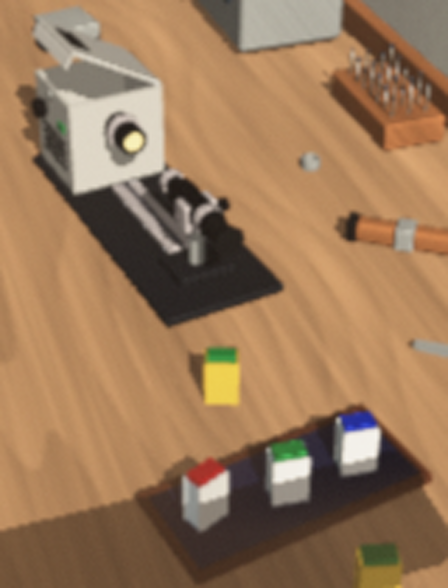

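```bash
python3 - <<'E'
from h import *
from scipy.optimize import least_squares
cs,cd=cam("scene"),cam("side")
Z=lambda a:np.array(a)/3.33333+[150,115]
W=lambda a:np.array(a)/2.8+[210,135]
A=[(377,317,-65,-170,12),(473,393,65,-170,12),(750,220,65,190,12),(672,257,55,85,12),(602,186,0,42,85),(685,163,54,85,120),(757,125,54,185,120)]
B=[(170,325,-65,-170,12),(282,288,65,-170,12),(132,141,0,42,85),(75,192,-55,85,12),(163,175,55,85,12)]
def tf(p,P):
    P=np.atleast_2d(P)/1000.;c,s=np.cos(p[2]),np.sin(p[2])
    return np.c_[c*P[:,0]-s*P[:,1]+p[0],s*P[:,0]+c*P[:,1]+p[1],P[:,2]]
def cov(q,d,h,y): return [52-d*np.cos(q)+0*h-(-h*np.sin(q))*-1*-1, y,120+d*np.sin(q)+h*np.cos(q)]
def f(p):
    e=[]
    for a in A:e.append(proj(cs,tf(p,a[2:]))[0]-Z(a[:2]))
    for a in B:e.append(proj(cd,tf(p,a[2:]))[0]-W(a[:2]))
    q=p[3]; pad=[52-95*np.cos(q)+6*np.sin(q),135,120+95*np.sin(q)+6*np.cos(q)]
    e.append(proj(cs,tf(p,pad))[0]-Z((661,55)))
    e.append(proj(cs,tf(p,[52-115*np.cos(q)+5*np.sin(q),185,120+115*np.sin(q)+5*np.cos(q)]))[0]-Z((685,22)))
    return np.array(e).ravel()
s=least_squares(f,[.5,.2,0,.7],loss="soft_l1");print(s.x);print(f(s.x).reshape(-1,2).round(1).tolist())
p=s.x;q=p[3]
for n,P in dict(beam=[0,0,85],pad=[52-95*np.cos(q)+6*np.sin(q),135,120+95*np.sin(q)+6*np.cos(q)],padshut=[-43,135,126],hinge=[52,135,120]).items():print(n,tf(p,P)[0].round(4))
for nm,c in(("scene",cs),("side",cd)):
    im=cv2.imread(f"pics/{nm}0.png");h=cv2.cvtColor(im,cv2.COLOR_BGR2HSV)
    for col,lo,hi in(("g",45,80),("b",110,128),("r",0,5)):
        m=cv2.inRange(h,(lo,170,70),(hi,255,255));n,_,st,ce=cv2.connectedComponentsWithStats(m)
        for i in range(1,n):
            if st[i,4]>15: print(nm,col,ce[i].round(1),st[i,4],onz(c,ce[i],.056 if nm=="scene" else .054)[0].round(3))
E
```

```text
[0.52695858 0.12497005 0.15880363 0.51653233]
[[-1.1, -0.9], [-0.2, 0.4], [1.1, -0.5], [-0.6, 0.9], [-0.3, 0.6], [-0.7, 1.1], [0.2, -0.6], [-0.6, -2.7], [1.3, -2.9], [0.4, -0.7], [-0.4, -0.2], [0.1, -2.7], [-0.3, 0.2], [-0.3, -0.9]]
beam [0.527 0.125 0.085]
pad [0.4783 0.2539 0.1721]
padshut [0.4632 0.2515 0.126 ]
hinge [0.557  0.2665 0.12  ]
scene g [527.9 116.6] 45 [0.604 0.978 0.056]
scene g [231.9 215.8] 31 [ 0.51  -0.163  0.056]
scene g [188.2 234.2] 37 [ 0.513 -0.297  0.056]
scene g [151.4 258.4] 40 [ 0.543 -0.413  0.056]
scene b [203.3 247.3] 46 [ 0.577 -0.283  0.056]
scene r [527.3 107.3] 60 [0.561 1.027 0.056]
side b [337.6 285.1] 43 [ 0.577 -0.286  0.054]
side r [151.7 125.1] 22 [0.264 0.84  0.054]
side r [148.6 134.5] 28 [0.244 0.744 0.054]
side r [158.  133.5] 28 [0.28  0.742 0.054]
side r [115.5 138.9] 22 [0.121 0.743 0.054]
side r [124.8 137.7] 25 [0.155 0.742 0.054]
side r [283.  302.8] 62 [ 0.443 -0.3    0.054]
```

```bash
python3 -m jog '{"translation": [[0.64,-0.70,0],[0.64,-0.70,0],[0.64,-0.70,0],[0.64,-0.70,0],[0.64,-0.70,0],[0.64,-0.70,0],[0.64,-0.70,0],[0.64,-0.70,0],[0.64,-0.70,0],[0.64,-0.70,0],[0.64,-0.70,0],[0.64,-0.70,0]], "turn": [0.26,0.26,0.26,0.26,0.26,0.26,0.26,0.26,0.26,0.26,0.26,0.26]}' 255 10 && python3 - <<'E'
from h import *
s=r.state();c=cam("wrist",s);im=r.capture("wrist");side=r.capture("side")
p=[.527,.125,.1588];tf=lambda P:np.array([[np.cos(p[2])*P[0]-np.sin(p[2])*P[1]+p[0],np.sin(p[2])*P[0]+np.cos(p[2])*P[1]+p[1],P[2]]])
for P in([-.055,.085,.12],[-.055,.185,.12],[-.065,.19,.012],[-.065,-.17,.012],[0,.042,.085],[.052-.095*np.cos(.5165)+.003,.135,.120+.0469+.0052]):
    u=proj(c,tf(P))[0];
    if abs(u).max()<2000: cv2.circle(im,tuple(int(v) for v in u),3,(255,0,255),1)
cv2.imwrite("pics/w1.png",np.hstack([im,side[100:300,200:400].repeat(2,0).repeat(2,1)[:,:]if 0 else im[:,:0]])[:,:,::-1]);cv2.imwrite("pics/side1.png",side[:,:,::-1])
E
```

```text
clock: 1.3
ee_pos: [0.4756, 0.255, 0.2283]
orientation: [-0.078, 0.997, 0.0, -0.0]
contact_force: [0.2, 0.7, 0.6]
grip_width: 0.051
grasp_force: 0.0
```

View pics/w1.png

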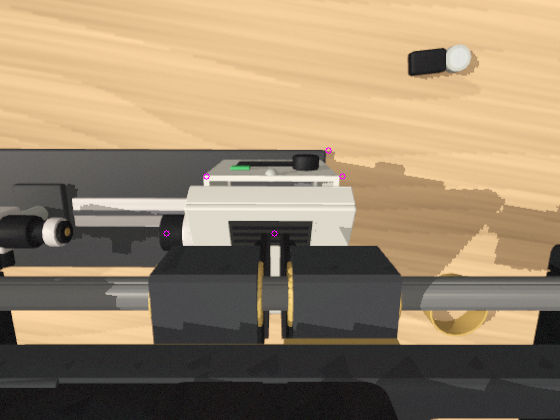

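The projections match: lamp-house corners at (207,176) and (342,176), pad at (272,233). I'll press next.

```bash
python3 -m jog '{"translation": [[0,0,-0.05],[0,0,-0.09],[-0.004,-0.001,-0.105],[-0.009,-0.003,-0.12],[-0.014,-0.004,-0.135],[-0.018,-0.005,-0.15],[-0.021,-0.006,-0.16],[-0.023,-0.007,-0.17],[-0.024,-0.007,-0.176],[-0.024,-0.007,-0.182]], "turn": [0,0,0,0,0,0,0,0,0,0]}' 255 10
```

```text
clock: 2.4
ee_pos: [0.4636, 0.2518, 0.1384]
orientation: [-0.078, 0.997, 0.0, 0.0]
contact_force: [-12.1, -3.5, 47.3]
grip_width: 0.012
grasp_force: 23.1
```

```bash
python3 -m jog '{"translation": [[0,0,0.01],[0,0,0.05],[0,0,0.1],[0,0,0.14],[0,0,0.18],[0,0,0.18],[0,0,0.18]], "turn": [0,0,0,0,0,0,0]}' 0 && python3 - <<'E'
from h import *
a=r.capture("scene")[110:200,300:400];b=r.capture("side")[110:230,200:320]
a=cv2.resize(a,(400,360),interpolation=2);b=cv2.resize(b,(360,360),interpolation=2)
cv2.imwrite("pics/shut.png",np.hstack([a,b])[:,:,::-1])
E
```

```text
clock: 3.1
ee_pos: [0.4636, 0.2517, 0.2274]
orientation: [-0.078, 0.997, 0.0, 0.0]
contact_force: [0.0, -0.3, 0.3]
grip_width: 0.539
grasp_force: 0.0
```

View pics/shut.png

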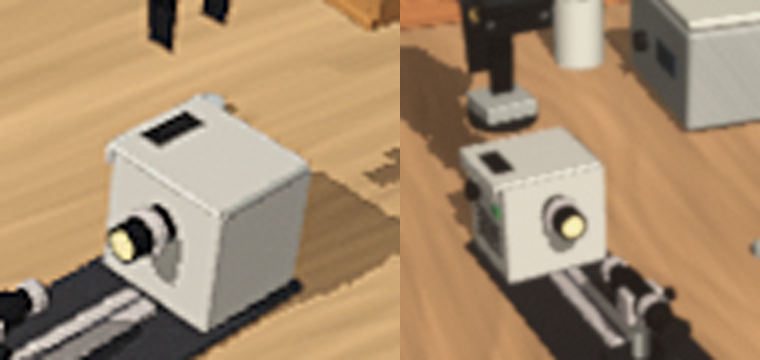

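The cover is flush and shut. Next I'll go over the tray.

```bash
python3 -m jog '{"translation": [[-0.02,-1,0.04],[-0.02,-1,0.04],[-0.02,-1,0.04],[-0.02,-1,0.04],[-0.02,-1,0.04],[-0.02,-1,0.04],[-0.02,-1,0.04],[-0.02,-1,0.04],[-0.02,-1,0.04],[-0.02,-1,0.04],[-0.02,-1,0.04],[-0.02,-1,0.04]], "turn": [0,0,0,0,0,0,0,0,0,0,0,0]}' 0 && python3 -m jog '{"translation": [[0,-0.08,0],[0,-0.08,0],[0,-0.08,0]],"turn":[0,0,0]}' 0 && python3 - <<'E'
from h import *
s=r.state();c=cam("wrist",s);im=r.capture("wrist");print(s["ee_pos"])
cv2.imwrite("pics/w2.png",im[:,:,::-1])
E
```

```text
clock: 4.4
ee_pos: [0.4531, -0.2488, 0.2464]
orientation: [-0.077, 0.997, 0.001, -0.001]
contact_force: [0.1, 0.1, 0.5]
grip_width: 0.997
grasp_force: 0.0
clock: 4.7
ee_pos: [0.4536, -0.2871, 0.247]
orientation: [-0.078, 0.997, 0.001, -0.0]
contact_force: [0.6, 0.4, -0.3]
grip_width: 1.004
grasp_force: 0.0
[ 0.45362851 -0.28706377  0.24702032]
```

View pics/w2.png

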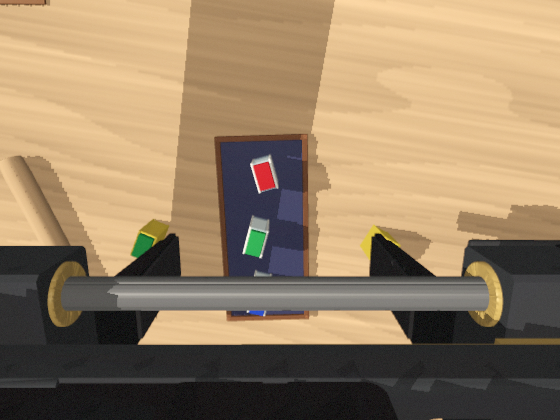

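```bash
cat > cell.py <<'E'
from h import *
def find():
    s=r.state();c=cam("wrist",s);im=r.capture("wrist")
    h=cv2.cvtColor(im,cv2.COLOR_RGB2HSV)
    m=cv2.inRange(h,(50,150,60),(80,255,255));n,l,st,ce=cv2.connectedComponentsWithStats(m)
    for i in range(1,n):
        if st[i,4]<60: continue
        v=h[:,:,2][l==i];top=((l==i)&(h[:,:,2]>np.percentile(v,90)*.85)).astype(np.uint8)
        k=cv2.findContours(top,cv2.RETR_EXTERNAL,cv2.CHAIN_APPROX_NONE)[0];k=max(k,key=len)[:,0].astype(float)
        w=onz(c,k,.056)[:,:2];ctr,sz,_=rect=cv2.minAreaRect((w*1000).astype(np.float32))
        b=cv2.boxPoints(rect);e=b[1]-b[0] if np.linalg.norm(b[1]-b[0])>np.linalg.norm(b[2]-b[1]) else b[2]-b[1]
        ya=s["orientation"];ty=R.from_quat(ya).apply([0,1,0])
        print(ce[i].round(),st[i,4],top.sum(),"ctr",np.round(ctr,1),"size",np.round(sz,1),"xaxis deg",round(np.degrees(np.arctan2(e[1],e[0]))%180,1),"tool y deg",round(np.degrees(np.arctan2(ty[1],ty[0])),1),"tcp",s["ee_pos"].round(4))
find()
E
python3 cell.py
```

```text
[255. 243.] 361 336 ctr [ 512.8 -298.9] size [14.4 24.9] xaxis deg 174.1 tool y deg 99.0 tcp [ 0.4537 -0.2867  0.2472]
[142. 245.] 304 268 ctr [ 534.3 -411.5] size [14.3 24.1] xaxis deg 163.9 tool y deg 99.0 tcp [ 0.4537 -0.2867  0.2472]
```

Green stopper: 14.4 × 24.9 mm at (512.8, −298.9), which agrees with the scene camera. I'll move above it and turn −15°, with fingers part-open.

```bash
python3 -m jog '{"translation": [[0.118,-0.024,0],[0.118,-0.024,-0.1],[0.118,-0.024,-0.2],[0.118,-0.024,-0.2],[0.118,-0.024,-0.2],[0.118,-0.024,-0.2]],"turn":[-0.166,-0.166,-0.166,-0.166,-0.166,-0.166]}' 94 20 && python3 cell.py; python3 - <<'E'
from h import *
cv2.imwrite("pics/w3.png",r.capture("wrist")[:,:,::-1])
E
```

```text
clock: 5.4
ee_pos: [0.5135, -0.3003, 0.1503]
orientation: [0.052, 0.999, -0.001, 0.001]
contact_force: [0.5, -0.4, 0.6]
grip_width: 0.637
grasp_force: 0.0
[465. 179.] 816 729 ctr [ 503.1 -166.5] size [14.9 24.3] xaxis deg 159.5 tool y deg 84.1 tcp [ 0.5135 -0.3003  0.1503]
[278. 211.] 732 711 ctr [ 512.6 -299. ] size [14.4 24.3] xaxis deg 174.1 tool y deg 84.1 tcp [ 0.5135 -0.3003  0.1503]
[132. 242.] 152 101 ctr [ 524.4 -407.7] size [14.   4.6] xaxis deg 84.2 tool y deg 84.1 tcp [ 0.5135 -0.3003  0.1503]
```

View pics/w3.png

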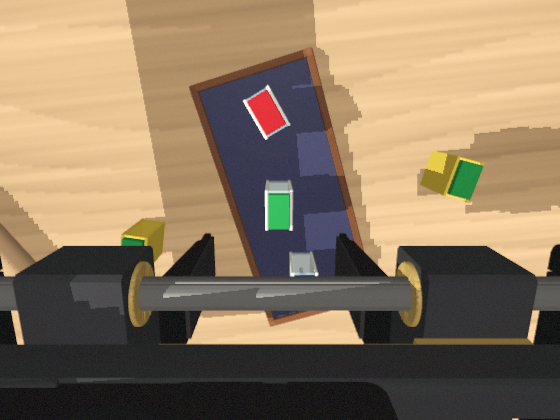

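The stopper at (278,211) is centred between the fingers and squarely aligned. I'll descend and grip.

```bash
python3 -m jog '{"translation": [[-0.002,0.002,-0.06],[-0.002,0.002,-0.12],[-0.002,0.002,-0.17],[-0.002,0.002,-0.21],[-0.002,0.002,-0.23],[-0.002,0.002,-0.23]],"turn":[0,0,0,0,0,0]}' 94 20 && python3 -m jog '{"translation": [[0,0,0],[0,0,0],[0,0,0],[0,0,0],[0,0,0],[0,0,0],[0,0,0],[0,0,0]],"turn":[0,0,0,0,0,0,0,0]}' 255 20
```

```text
clock: 6.1
ee_pos: [0.5117, -0.2993, 0.0328]
orientation: [0.052, 0.999, 0.0, -0.0]
contact_force: [-0.4, 0.1, 0.1]
grip_width: 0.631
grasp_force: 0.0
clock: 6.9
ee_pos: [0.5117, -0.2992, 0.0328]
orientation: [0.052, 0.999, -0.0, 0.0]
contact_force: [-0.4, 0.9, 3.8]
grip_width: 0.209
grasp_force: 20.0
```

```bash
python3 -m jog '{"translation": [[0,0,0.02],[0,0,0.06],[0,0,0.12],[0,0,0.2],[0,0,0.28],[0,0,0.36],[0,0,0.4],[0,0,0.4]],"turn":[0,0,0,0,0,0,0,0]}' && python3 -m jog '{"translation": [[0.03,0.08,0],[0.03,0.16,0],[0.03,0.24,0],[0.03,0.32,0],[0.03,0.4,0],[0.03,0.48,0],[0.03,0.56,0],[0.03,0.64,0],[0.03,0.72,0],[0.03,0.8,0],[0.03,0.848,0],[0.03,0.848,0]],"turn":[-0.08,-0.16,-0.24,-0.32,-0.4,-0.48,-0.56,-0.64,-0.72,-0.8,-0.833,-0.833]}' && python3 cell.py && python3 - <<'E'
from h import *
b=r.capture("side")
cv2.imwrite("pics/side3.png",cv2.resize(b[100:250,180:320],None,fx=4,fy=4,interpolation=2)[:,:,::-1])
cv2.imwrite("pics/w4.png",r.capture("wrist")[:,:,::-1])
E
```

```text
clock: 7.7
ee_pos: [0.5124, -0.2996, 0.2361]
orientation: [0.052, 0.999, -0.002, 0.002]
contact_force: [-0.2, -0.8, -1.1]
grip_width: 0.211
grasp_force: 20.0
clock: 8.9
ee_pos: [0.5259, 0.1272, 0.2314]
orientation: [0.648, 0.761, -0.001, -0.001]
contact_force: [0.0, -0.5, 0.4]
grip_width: 0.209
grasp_force: 20.0
[275. 266.] 771 492 ctr [539.2  50.6] size [34.5 13.7] xaxis deg 9.3 tool y deg 9.2 tcp [0.5259 0.1272 0.2314]
[275. 315.] 308 278 ctr [546.3   0.9] size [35.6  7.9] xaxis deg 9.3 tool y deg 9.2 tcp [0.5259 0.1272 0.2314]
```

View pics/w4.png

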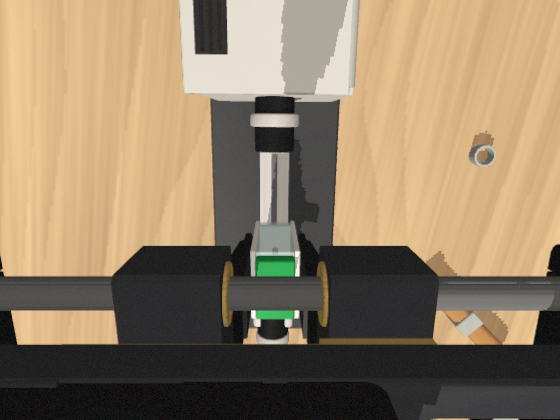

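The cell hangs straight between the fingers and the nose axis (column ~275) lines up with it. I'll check the lateral offset numerically against the nose edges.

```bash
python3 - <<'E'
from h import *
im=cv2.imread("pics/w4.png")[:,:,::-1];s=r.state();c=cam("wrist",s);print(s["ee_pos"])
p=[.527,.125,.1588]
tf=lambda P:np.array([[np.cos(p[2])*P[0]-np.sin(p[2])*P[1]+p[0],np.sin(p[2])*P[0]+np.cos(p[2])*P[1]+p[1],P[2]]])
for y in(.042,.06,.075,.085):print("axis",y,proj(c,tf([0,y,.085])).round(1),"+1mm x",proj(c,tf([.001,y,.085])).round(1))
print("base edges",[proj(c,tf([x,.06,.012])).round(1).tolist() for x in(-.065,.065)])
g=im.mean(2)
for row in(105,120,135,145): print(row,[int(v) for v in g[row,240:312:2]])
for row in (130,180): print("plate",row,[int(v) for v in g[row,204:222:2]],[int(v) for v in g[row,328:346:2]])
for row in (180,200): print("rail",row,[int(v) for v in g[row,254:296:2]])
# stopper cols
h=cv2.cvtColor(np.ascontiguousarray(im),cv2.COLOR_RGB2HSV);m=cv2.inRange(h,(50,150,60),(80,255,255))
for row in(262,270,315):
    k=np.where(m[row])[0];print("stopper",row,k.min(),k.max())
for z in(.2314-.0028-.024+.045,.2314-.0028-.024+.05):print("tcp-above proj",proj(c,[s["ee_pos"][0],s["ee_pos"][1],z]).round(1))
E
```

```text
[0.52636755 0.12427758 0.23188882]
axis 0.042 [[275.4 146.7]] +1mm x [[276.6 146.7]]
axis 0.06 [[275.5 124.3]] +1mm x [[276.7 124.3]]
axis 0.075 [[275.5 105.2]] +1mm x [[276.8 105.2]]
axis 0.085 [[275.5  92.2]] +1mm x [[276.8  92.2]]
base edges [[[211.1, 123.1]], [[339.7, 123.3]]]
105 [76, 76, 75, 75, 73, 72, 74, 64, 21, 26, 31, 27, 27, 31, 29, 31, 35, 36, 36, 37, 31, 35, 32, 28, 26, 18, 25, 41, 75, 75, 74, 73, 74, 75, 71, 76]
120 [77, 78, 75, 76, 76, 131, 168, 180, 188, 192, 199, 203, 206, 205, 209, 211, 213, 215, 214, 208, 206, 202, 201, 196, 190, 180, 173, 164, 148, 113, 74, 72, 72, 73, 75, 73]
135 [77, 79, 78, 75, 78, 72, 74, 63, 22, 28, 29, 29, 24, 30, 29, 35, 36, 35, 38, 35, 30, 26, 27, 24, 25, 17, 16, 69, 76, 74, 76, 72, 73, 73, 76, 75]
145 [78, 79, 78, 78, 79, 76, 76, 76, 26, 25, 23, 31, 34, 31, 32, 35, 38, 32, 29, 36, 28, 33, 31, 26, 21, 19, 19, 47, 47, 51, 71, 74, 74, 74, 73, 75]
plate 130 [179, 181, 182, 181, 71, 81, 82, 83, 82] [75, 75, 75, 73, 64, 155, 186, 181, 182]
plate 180 [174, 171, 174, 177, 150, 79, 84, 83, 82] [77, 75, 74, 63, 173, 180, 179, 183, 186]
rail 180 [77, 75, 76, 205, 214, 210, 212, 215, 213, 96, 76, 80, 154, 156, 155, 155, 156, 124, 50, 48, 51]
rail 200 [79, 82, 80, 206, 215, 210, 213, 216, 215, 80, 77, 92, 155, 155, 153, 152, 154, 88, 45, 50, 48]
stopper 262 256 294
stopper 270 256 294
stopper 315 257 293
tcp-above proj [[273.8 281. ]]
tcp-above proj [[273.8 286.4]]
```

```bash
python3 -m jog '{"translation": [[0,0.002,-0.05],[0,0.002,-0.1],[0,0.002,-0.15],[0,0.002,-0.2],[0,0.002,-0.24],[0,0.002,-0.27],[0,0.002,-0.288],[0,0.002,-0.288],[0,0.002,-0.288],[0,0.002,-0.288]],"turn":[0,0,0,0,0,0,0,0,0,0]}' && python3 - <<'E'
from h import *
s=r.state();print(s["ee_pos"],s["orientation"])
out=[]
for n,(x0,y0,w,hh) in(("scene",(270,140,110,90)),("side",(210,130,110,90))):
    im=r.capture(n);c=cam(n)
    k=4;a=cv2.resize(im[y0:y0+hh,x0:x0+w],None,fx=3.6,fy=k,interpolation=2).copy()
    p=[.527,.125,.1588];
    for P,col in(([0,0,.085],(255,0,255)),([0,.042,.085],(255,0,0)),([0,-.042,.085],(255,0,0)),([0,0,.111],(0,255,255)),([0,0,.061],(0,255,255))):
        W=[np.cos(p[2])*P[0]-np.sin(p[2])*P[1]+p[0],np.sin(p[2])*P[0]+np.cos(p[2])*P[1]+p[1],P[2]]
        u=proj(c,W)[0];cv2.circle(a,(int((u[0]-x0)*3.6),int((u[1]-y0)*k)),4,col,1)
    out.append(a)
cv2.imwrite("pics/end.png",np.hstack(out)[:,:,::-1])
E
```

```text
clock: 10.05
ee_pos: [0.5271, 0.1256, 0.0894]
orientation: [0.649, 0.761, 0.0, 0.0]
contact_force: [-0.1, -0.6, -0.6]
grip_width: 0.208
grasp_force: 20.0
[0.52708719 0.12563723 0.08941746] [6.49088895e-01 7.60712266e-01 4.90704005e-04 4.62254958e-04]
```

View pics/end.png

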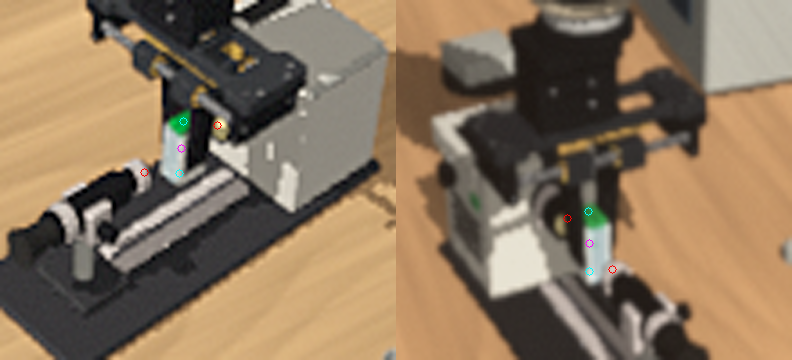

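```bash
python3 -m jog '{"translation": [[0,0,-0.003],[0,0,-0.003],[0,0,-0.003],[0,0,-0.003],[0,0,-0.003]],"turn":[0,0,0,0,0]}' && python3 - <<'E'
from h import *
s=r.state();c=cam("wrist",s);im=r.capture("wrist");g=im.mean(2);print(s["ee_pos"])
p=[.527,.125,.1588]
tf=lambda P:np.array([[np.cos(p[2])*P[0]-np.sin(p[2])*P[1]+p[0],np.sin(p[2])*P[0]+np.cos(p[2])*P[1]+p[1],P[2]]])
u=proj(c,tf([0,.05,.085]))[0];print("nose pred",u,proj(c,tf([.001,.05,.085]))[0]-u)
for d in(-10,0,10,20):
    row=int(u[1])+d;print(row,[int(v) for v in g[row,235:315:2]])
h=cv2.cvtColor(im,cv2.COLOR_RGB2HSV);m=cv2.inRange(h,(50,150,60),(80,255,255))
for row in(262,270,315):
    k=np.where(m[row])[0];print("stopper",row,k.min(),k.max())
E
```

```text
clock: 10.65
ee_pos: [0.5267, 0.1258, 0.0872]
orientation: [0.649, 0.761, 0.0, 0.0]
contact_force: [-0.3, 0.3, -0.6]
grip_width: 0.207
grasp_force: 20.0
[0.52669758 0.12581484 0.08718368]
nose pred [274.33294036 156.55628328] [2.30296128e+00 5.05370305e-04]
146 [32, 21, 21, 24, 22, 27, 25, 27, 28, 21, 24, 31, 28, 24, 32, 31, 32, 28, 29, 22, 27, 27, 30, 25, 31, 31, 33, 37, 33, 31, 31, 25, 27, 21, 23, 23, 19, 50, 80, 81]
156 [27, 20, 22, 25, 20, 23, 27, 29, 26, 31, 26, 26, 27, 29, 31, 29, 29, 31, 30, 27, 30, 30, 29, 29, 26, 26, 27, 23, 27, 25, 28, 26, 21, 24, 16, 21, 15, 51, 77, 80]
166 [34, 20, 20, 23, 18, 22, 16, 30, 28, 24, 25, 30, 30, 29, 31, 33, 31, 28, 33, 28, 32, 30, 27, 25, 26, 27, 29, 25, 25, 21, 18, 25, 22, 27, 23, 26, 19, 52, 54, 53]
176 [44, 24, 22, 21, 23, 27, 23, 27, 27, 23, 24, 27, 25, 33, 25, 25, 23, 29, 27, 26, 30, 31, 28, 25, 34, 23, 27, 29, 27, 23, 34, 33, 25, 27, 23, 22, 31, 52, 53, 75]
stopper 262 256 294
stopper 270 256 294
stopper 315 257 293
```

The cell is within about 1 mm of the nose axis, at the right height and steady. Handing in.

```bash
python3 -c "
from plant import r
print(r.hand_in())"
```

```text
the job is handed in; nothing more can be done
None
```

I handed the job in with the cover shut and the green cell held by its frosted faces in mid-gap, about 1 mm off the beam axis by my measurement; no verdict came back.

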